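# Prove and re-arm the bench emergency stop

## Task

Test the bench's emergency stop: push the mushroom head of the stop box straight down until it latches and stays in when you take the finger away, then push its wing round clockwise until the head springs back out, and let the wing swing back. After that press the round reset button all the way down and let it come up again. Do everything by pushing gently with the fingertips or the outside of the fingers, gripping and lifting nothing; do not press the square jog button, and leave the bottle, wood block and tape roll where they are.

Things in the scene. Friction and masses are not known exactly. Their poses are not given: they have to be found in the camera images.
- stop_box: Stop box: fixed grey switch box, 90 x 90 mm and 60 mm high, on the bench; the one that carries the mushroom head. Origin at the centre of its underside, z up. A fixed round bezel (46 mm across, 5 mm high) stands on its lid round the stem; small screwed feet stick out 19 mm at two sides, 4 mm high.
- stop_top (a point): Centre of the top of the black domed mushroom head (52 mm across, its top 48 mm above the box lid when out), on its vertical turning axis. Rides and turns with the head. z up; y runs along a straight wing handle through the head, whose two ears stick out past the rim on opposite sides. The wing's top edge is 12 mm, its lower edge 26 mm below this point.
- stop_ear (a point): Middle of one ear of the wing (the one at +y of the head; the other lies opposite), 36 mm from the turning axis. The wing is a bar 90 mm long over all (ears end 45 mm from the axis), 12 mm thick, 14 mm high. Its lower edge is 22 mm above the lid when the head is out, about 14 mm when latched. Same axes as stop_top; turns with the head.
- stop_press (a joint): How far the mushroom head is pushed in, m: 0 out, end stop 0.012. Pushed past about 0.0085 it latches, and when let go it stays at about 0.008. Pushing takes 1.5 to 3 N up to the latch and about 4.5 N at the end stop, which is rigid. When unlatched it springs out to 0.
- stop_twist (a joint): Turn of the mushroom head and wing, rad: 0 at rest, growing clockwise seen from above, end stop 0.9. While latched, turning past about 0.6 frees the latch and the head springs up 8 mm. A light spring (about 0.05 N m, 1 to 2 N at the ear's end) turns it back to 0 when let go.
- reset_top (a point): Centre of the top of the ROUND black reset button (28 mm across), in a round bezel on a fixed grey box 60 x 60 mm and 50 mm high. z up; the top stands 66 mm above the bench and 10 mm above the bezel.
- reset_btn (a joint): How far the reset button is pushed in, m: 0 out, end stop 0.006, spring return, 1.5 N rising to 5 N.
- jog_top (a point): Centre of the top of the SQUARE black jog button (26 x 26 mm), in a square bezel on a fixed grey box of the same size as the reset box. Not to be pressed. The two boxes may have changed places.
- jog_btn (a joint): How far the jog button is pushed in, m: 0 out, end stop 0.006.
- oil_bottle: Loose brown bottle with a green cap, 48 mm across, 80 mm high, standing; origin at the centre of its underside. Bystander.
- wood_block: Loose wood block 45 x 75 x 28 mm, lying; origin at the centre of its underside. Bystander.
- tape_roll: Loose black tape roll, 68 mm across, 18 mm high, lying; origin at the centre of its underside. Bystander.

How it is judged:
By the outcome, as a careful person would: the job done as asked, in the order asked, and still so for the second after the job is handed in, with the robot touching nothing.
It also fails if it takes over 48 s, if anything falls off the work surface, if the arm or the gripper's body presses on something with over 40 N, if the wrist force passes 120 N, or if a joint passes its speed limit or range.

## Robot

A 6-joint arm with a two-finger parallel gripper is mounted at the origin on a cart in front of the work surface, level with it; the furniture and walls round the work are solid. World frame = base frame: x ahead of the robot, y to its left, z up, the work surface at z = 0. Lengths are in mm, angles in rad, forces in N, time in s.
With the tool pointing down it reaches from about 350 to 975 mm from the base axis. Payload 7.1 kg.
Tool frame: the origin (TCP) lies between the finger pads; the fingertips stand 17 mm ahead of it and the grasp point (between the pads) lies 2 mm behind it (tip_reach is the y of the fingertips in the tool frame, in mm); y points along the fingers, x is the direction in which the jaws open and shut, and the axes are right-handed (so a half turn about y gives the same grasp; the last joint's range is limited). The gripper opens to 88 mm and grips with 3 to 60 N. Pads are 20 mm wide; open, the fingers measure 115 mm over their backs; the gripper's body (75 mm by 178 mm) begins 61 mm behind the grasp point.
Start: joints at [1.213, 0.423, 1.63, -0, 1.089, -0.019], TCP at [207.69, 589.466, 239.675] pointing down, gripper open.
Joint ranges: [-3, 3], [-0.9, 2.11], [0.09, 2.58], [-1.31, 4.45], [0.11, 2.69], [-2.54, 2.54]. Speed limits (rad/s): [2.39, 2.39, 3.01, 3.14, 3.14, 3.14].

## Interface

Orientations are given as a rotation vector (axis times angle).
In Python, from workcell import get_obs, get_image, camera_model, close_job, silhouettes, tip_of, tip_reach gives the robot as it stands. The module is installed in compiled form; this text tells all that it offers.
- The arm moves only by the tool arm_command, never from a script. Its argument "targets" is a list of rows, each a list of 4 numbers: the shift along the tool's x, y, z in mm, then the turn about the tool's y in rad. A call has 1 to 20 rows; each row shifts and turns the commanded pose from where the row before left it, along the tool's axes as they then stand; what a row does not reach is not made up. A row lasts 1/12 s, in which the tool goes at most 41.7 mm and 7.16 degrees, less where a joint would pass 70% of its speed; a pose out of reach is approached as far as the arm can. A call is refused whole if a number of a shift passes 41.7 or a number of a turn 0.125, either way. A call with a gripper value outside its range is refused whole. "gripper" is the opening in per cent of the stroke, from 0 (shut) to 100 (fully open), set as the call begins (left out, the last holds). The fingers move at their own pace and stop on an object; the grip force is fixed at half the most. Time passes only in rows, so rows that do not move let the fingers close. It gives the time, the measured TCP pose, the force and the opening at its end, in the units of the state.
- get_obs(): the state, without advancing time (a new reading comes with each control period).
- get_image(name): name is "scene" or "top" or "wrist"; returns the picture (384x512x3 uint8, blue, green, red); there is no depth.
- camera_model(name): a dict with "mtx" (3x3 intrinsics, pixels), "position" and "orientation" of the camera in the world. Camera axes: x right, y up, looking along -z (the intrinsics and any distortion apply to the point x, -y, -z); pixel columns grow to the right and rows downward; lengths in mm; the calibration is good to about 2 mm. A picture is of the moment at which its call begins: read the wrist's pose just before it. camera_model takes no time and is no camera call; for the wrist camera it gives the pose at the moment of the call.
- close_job(): hands the job in, once; it reports no verdict.
Trained networks look in the newest picture that a camera, given by its name, has taken for a name from the list of things; names that differ only in an ending like _2 or _b are one class to them, and where a whole thing is asked for, a point or a joint stands for the part that bears it (a point fixed in the world has none). Each returns a list of dicts, best first, with "conf" (0 to 1); they miss things now and then, are a little off and sometimes report something else, mostly with a low value. They report only what shows in the picture. A call takes as long as a camera call.
- silhouettes(camera, thing): "pixels" (384x512 bool, what is visible of it) and "at" ([column, row] in pixels, amid what is visible of it).
- tip_of(camera, thing): "at" ([column, row] in pixels: a listed point, or the origin of a listed thing).
The state is a dict: "t": time; "qpos": joint angles; "qvel": joint speeds; "joint_torque": joint torques, N m; "ee_pos": TCP position; "orientation": TCP orientation; "ft_force": force on the tool from outside, world axes, zero at the start; "moment": the same for the moment, N m; "width": finger opening in mm.
Only numpy, scipy, OpenCV 4.12 (cv2) and the standard library are available. Lean on these libraries where they do the work, as an engineer would, in place of code of your own. Each camera call takes 0.05 s, during which the arm holds its last target. There are 200 camera calls.

## Working session

There is one attempt and no reset: what is moved stays moved. The work goes in short steps, Python scripts to look and compute and a tool call to move; the robot and the scene stay as the last step left them, time stands still between calls to the robot, and variables do not carry over. Pictures are saved under pics/ and viewed, about 8 in all and at most 12, crops included, and the job is handed in when it is done.

Besides the shell and the picture viewer there is one more tool, called after ">>>" by a JSON object that holds its "op" and its "data". arm_command: Moves the arm, as the interface text tells. Its arguments: {"type":"object","properties":{"targets":{"type":"array","items":{"type":"array","items":{"type":"number"}}},"gripper":{"type":"number"}},"required":["targets"]}

```bash
mkdir -p pics
cat > h.py <<'E'
import numpy as np, cv2
from scipy.spatial.transform import Rotation as R
from workcell import *
def Rm(o):
    o=np.asarray(o,float)
    return o if o.shape==(3,3) else (R.from_rotvec(o).as_matrix() if o.size==3 else R.from_quat(o).as_matrix())
def ray(m,px):
    K=np.array(m['mtx']);d=np.linalg.inv(K)@[px[0],px[1],1.]
    return np.array(m['position'],float),Rm(m['orientation'])@[d[0],-d[1],-d[2]]
def atz(m,px,z):
    p,d=ray(m,px);return p+d*(z-p[2])/d[2]
def proj(m,P):
    q=Rm(m['orientation']).T@(np.array(P,float)-m['position']);u=np.array(m['mtx'])@[q[0],-q[1],-q[2]];return u[:2]/u[2]
def tri(l):
    A=0;b=0
    for m,px in l:
        p,d=ray(m,px);d=d/np.linalg.norm(d);Q=np.eye(3)-np.outer(d,d);A=A+Q;b=b+Q@p
    return np.linalg.solve(A,b)
E
python3 - <<'E'
from h import *
o=get_obs();print({k:np.round(v,3) for k,v in o.items()},tip_reach); print(Rm(o['orientation']).round(3))
Z=dict(stop_top=108,stop_ear=89,reset_top=66,jog_top=66,oil_bottle=0,wood_block=0,tape_roll=0)
ms={}
for c in ['top','scene','wrist']:
    im=get_image(c);cv2.imwrite(f'pics/{c}0.png',im);m=camera_model(c);ms[c]=m
    print(c,{k:np.round(v,2).tolist() for k,v in m.items()})
    for n,z in Z.items():
        for d in tip_of(c,n)[:3]: print(c,n,round(d['conf'],2),np.round(d['at']),atz(m,d['at'],z).round(1))
a=cv2.imread('pics/top0.png');b=cv2.imread('pics/scene0.png');
E
```

```text
{'t': np.float64(0.0), 'qpos': array([ 1.213,  0.424,  1.631,  0.   ,  1.089, -0.019]), 'qvel': array([-0.001, -0.001, -0.002, -0.   ,  0.   ,  0.001]), 'joint_torque': array([-2.0000e-03, -5.4462e+01, -2.7366e+01,  6.4000e-02,  2.3000e-02,
       -0.0000e+00]), 'ee_pos': array([207.498, 589.001, 238.904]), 'orientation': array([-1.352, -0.955,  0.957]), 'ft_force': array([-0.533, -1.283,  0.466]), 'moment': array([-0.016, -0.038, -0.041]), 'width': np.float64(87.936)} 17.0
[[ 0.332 -0.001 -0.943]
 [ 0.943 -0.001  0.332]
 [-0.002 -1.     0.   ]]
top {'mtx': [[367.6, 0.0, 251.79], [0.0, 367.6, 188.33], [0.0, 0.0, 1.0]], 'position': [355.19, 90.68, 910.84], 'orientation': [0.2, -0.18, -1.55]}
top stop_top 0.56 [309. 175.] [585.5 -31.4 108. ]
top stop_ear 0.94 [298. 181.] [577.5  -8.9  89. ]
top reset_top 0.52 [220. 229.] [466.4 170.1  66. ]
top jog_top 0.54 [172. 173.] [599.5 288.2  66. ]
top jog_top 0.37 [287. 269.] [377.8  17.   66. ]
top oil_bottle 0.7 [246. 188.] [580.4 112.    0. ]
top wood_block 0.65 [248. 144.] [701.1 108.    0. ]
top tape_roll 0.56 [288. 268.] [382.4   8.    0.
[... 295 characters left out ...]
.6 -11.7  89. ]
scene stop_ear 0.55 [275. 174.] [553.8  45.7  89. ]
scene reset_top 0.56 [256. 216.] [544.9 166.1  66. ]
scene reset_top 0.53 [287. 230.] [466.1 170.8  66. ]
scene jog_top 0.66 [206. 248.] [596.8 290.3  66. ]
scene jog_top 0.65 [273. 156.] [597.8 -36.7  66. ]
scene oil_bottle 0.57 [254. 215.] [575.3 114.3   0. ]
scene wood_block 0.59 [210. 196.] [706.  109.3   0. ]
scene wood_block 0.44 [272. 156.] [ 631.7 -110.2    0. ]
scene tape_roll 0.67 [343. 211.] [381.2   1.9   0. ]
scene tape_roll 0.36 [255. 214.] [573.7 112.1   0. ]
wrist {'mtx': [[342.72, 0.0, 261.25], [0.0, 342.72, 191.25], [0.0, 0.0, 1.0]], 'position': [140.41, 612.62, 384.77], 'orientation': [-0.23, -0.16, 1.22]}
```

View pics/top0.png

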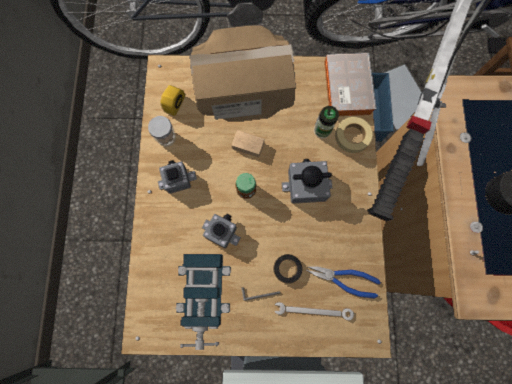

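View pics/scene0.png

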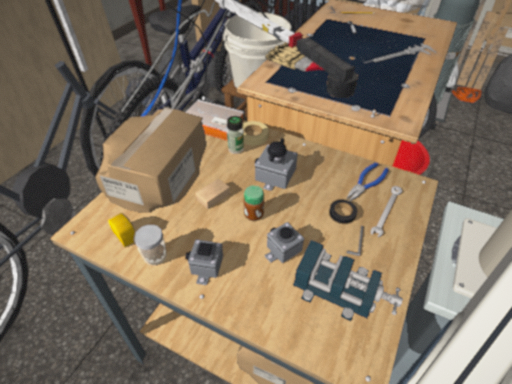

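>>> {"op": "arm_command", "data": {"targets": [[-23,0,-30,0],[-23,0,-30,0],[-23,0,-30,0],[-23,0,-30,0],[-23,0,-30,0],[-23,0,-30,0],[-23,0,-30,0],[-23,0,-30,0],[-23,0,-30,0],[-23,0,-30,0],[-23,0,-30,0],[-23,0,-30,0],[-23,0,-30,0],[-23,0,-30,0],[-23,0,-30,0],[-23,0,-30,0],[-23,0,-30,0],[-23,0,-30,0],[-23,0,-30,0],[-23,0,-30,0]], "gripper": 0}}

```text
t: 2.87
ee_pos: [621.5, -45.7, 239.8]
orientation: [-1.351, -0.956, 0.956]
ft_force: [0.2, 0.4, 0.6]
width: 0.6
```

```bash
cat > look.py <<'E'
from h import *
import sys
tag=sys.argv[1];names=sys.argv[2:]
Z=dict(stop_top=108,stop_ear=89,reset_top=66,jog_top=66,oil_bottle=0,stop_box=0)
o=get_obs();print({k:np.round(o[k],3) for k in ['t','qpos','ee_pos','ft_force','width']});print(Rm(o['orientation']).round(3).tolist())
m=camera_model('wrist');im=get_image('wrist');np.savez(f'pics/{tag}.npz',m=m,allow_pickle=True)
cv2.imwrite(f'pics/{tag}.png',im)
for n in names:
    for d in tip_of('wrist',n)[:3]: print(n,round(d['conf'],2),np.round(d['at'],1),atz(m,d['at'],Z[n]).round(1))
E
python3 look.py w1 stop_top stop_ear stop_box reset_top jog_top
```

```text
{'t': np.float64(2.867), 'qpos': array([-0.092,  0.42 ,  1.634,  0.   ,  1.087, -1.324]), 'ee_pos': array([621.495, -45.661, 239.777]), 'ft_force': array([0.217, 0.391, 0.574]), 'width': np.float64(0.561)}
[[0.333, 0.0, -0.943], [0.943, 0.0, 0.333], [0.0, -1.0, -0.0]]
stop_top 0.78 [253.3 147.9] [587.8 -41.4 108. ]
stop_ear 0.61 [296.2 126.8] [585.4  -2.2  89. ]
stop_box 0.88 [255.3 138.2] [591.5 -43.    0. ]
```

View pics/w1.png

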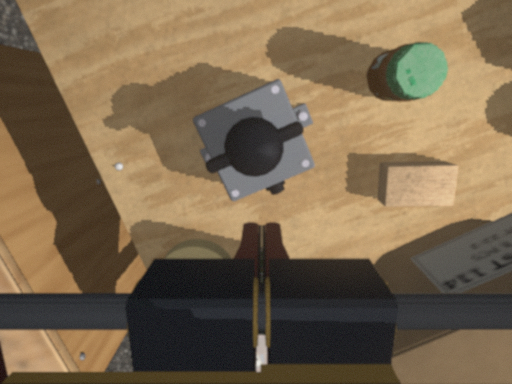

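Run:
```python
from h import *
d=np.load('pics/w1.npz',allow_pickle=True);m=d['m'].item();im=cv2.imread('pics/w1.png')
mk=(im.max(2)<62).astype(np.uint8);mk[205:]=0
n,l,s,c=cv2.connectedComponentsWithStats(mk);k=l[147,253];ys,xs=np.where(l==k);print(s[k])
P=np.array([atz(m,(x,y),92)[:2] for x,y in zip(xs,ys)])
q=P-[589,-41.5];sel=(abs(q[:,0])<14)&(np.hypot(*q.T)>28)
for sg in (1,-1):
    e=P[sel&(np.sign(q[:,1])==sg)];print(e.mean(0),e.min(0),e.max(0),len(e))
for P in ([589,-41.5,108],[589,-41.5,65]):print(proj(m,P))
# dome outline at z~95 : extents in x
s2=silhouettes('wrist','stop_top')
b=silhouettes('wrist','stop_box')
for s in (s2,b): print([(r['conf'],r['at'],r['pixels'].sum()) for r in s])
```

```text
[ 206  117   95   59 3122]
[586.43397038  -6.78450684] [581.22778444 -14.01809341] [592.22587959   1.04360286] 208
[591.37294941 -77.45118272] [585.14057416 -86.5577906 ] [597.32422789 -69.06850042] 247
[253.71691834 149.28806703]
[254.72660138 142.76807836]
[(0.73, [255.6, 145.6], np.int64(3382))]
[(0.89, [258.7, 142.2], np.int64(9722))]
```

>>> {"op": "arm_command", "data": {"targets": [[-2,30,10,-0.1],[-2,30,10,-0.1],[-2,30,9,-0.1],[-4,17,1,-0.08],[0,3,0,0],[0,0,0,0]]}}

```text
t: 3.77
ee_pos: [589.3, -45.7, 129.0]
orientation: [-1.188, -1.237, 1.239]
ft_force: [0.1, -0.5, -0.1]
width: 0.6
```

>>> {"op": "arm_command", "data": {"targets": [[3.5,0,0,0],[0,3,0,0],[0,2,0,0],[0,2,0,0],[0,2,0,0],[0,2,0,0],[0,2,0,0],[0,1,0,0],[0,0,0,0]]}}

```text
t: 4.52
ee_pos: [590.3, -43.2, 115.6]
orientation: [-1.19, -1.24, 1.239]
ft_force: [2.4, 0.1, 1.8]
width: 0.7
```

>>> {"op": "arm_command", "data": {"targets": [[0,1,0,0],[0,1,0,0],[0,0,0,0]]}}

```text
t: 4.77
ee_pos: [590.3, -43.2, 113.7]
orientation: [-1.19, -1.24, 1.239]
ft_force: [2.5, -0.0, 2.2]
width: 0.2
```

>>> {"op": "arm_command", "data": {"targets": [[0,1,0,0],[0,0,0,0]]}}

```text
t: 4.93
ee_pos: [590.3, -43.2, 112.9]
orientation: [-1.19, -1.24, 1.239]
ft_force: [1.9, -0.4, 4.1]
width: 0.3
```

>>> {"op": "arm_command", "data": {"targets": [[0,-15,0,0],[0,-30,0,0],[11,-15,6,0],[17,0,10,0],[17,0,10,0],[0,0,0,0]]}}

```text
t: 5.43
ee_pos: [559.0, 2.6, 172.0]
orientation: [-1.185, -1.238, 1.242]
ft_force: [-0.1, -0.5, 0.2]
width: 0.7
```

```bash
python3 look.py w2 stop_top stop_ear
cat > ht.py <<'E'
from h import *
import sys
# height of stop_top from fixed cameras, xy known
for c in ['scene','top','wrist']:
    im=get_image(c);m=camera_model(c)
    if c=='scene': cv2.imwrite(f'pics/{sys.argv[1]}.png',cv2.resize(im[120:200,230:330],None,fx=6,fy=6,interpolation=cv2.INTER_CUBIC))
    for r in tip_of(c,'stop_top')[:1]: print(c,r['conf'],r['at'],[proj(m,[589,-42,z]).round(1).tolist() for z in (108,100)])
E
python3 ht.py s2
```

```text
{'t': np.float64(5.433), 'qpos': array([-1.700e-02,  4.180e-01,  1.824e+00,  1.000e-03,  9.040e-01,
       -1.631e+00]), 'ee_pos': array([559.009,   2.591, 172.012]), 'ft_force': array([-0.15 , -0.497,  0.158]), 'width': np.float64(0.716)}
[[-0.043, -0.004, -0.999], [0.999, 0.001, -0.043], [0.001, -1.0, 0.004]]
stop_top 0.97 [194.3 250.4] [585.8 -41.2 108. ]
stop_ear 0.88 [250.2 237.9] [583.3  -4.9  89. ]
scene 0.85 [276.0, 143.1] [[277.6, 143.7], [277.5, 146.1]]
wrist 0.57 [198.6, 246.3] [[197.1, 249.8], [199.2, 244.9]]
```

View pics/w2.png

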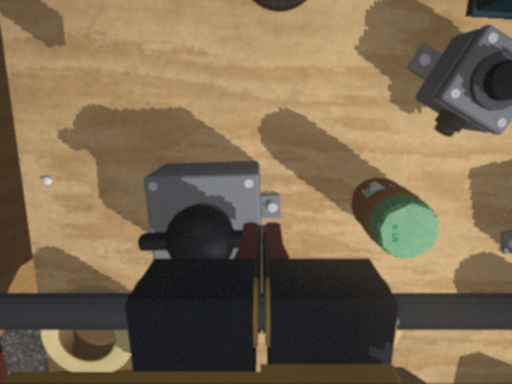

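Run:
```python
import cv2,numpy as np
a=cv2.imread('pics/scene0.png');a=cv2.resize(a[120:200,230:330],None,fx=6,fy=6,interpolation=cv2.INTER_CUBIC)
b=cv2.imread('pics/s2.png');c=np.vstack([a,b])[:, :];c=cv2.resize(np.hstack([a,b]),(800,320));cv2.imwrite('pics/cmp.png',c)
```

```text
(no output)
```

View pics/cmp.png

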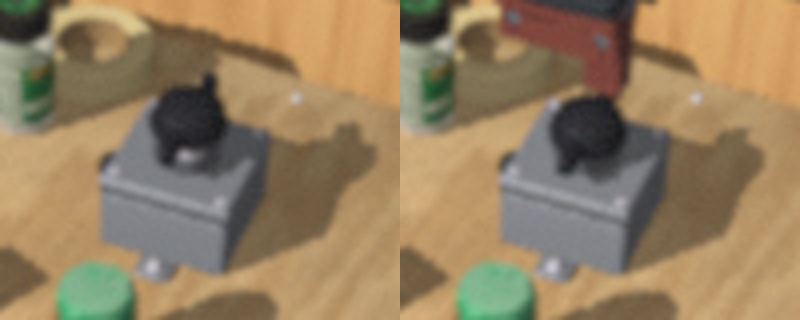

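Run:
```python
from h import *
im=get_image('scene');m=camera_model('scene')
o=get_obs();Rt=Rm(o['orientation']);p=np.array(o['ee_pos'])
for z in (-60,-40,-20,-10,10,20):
    print(z,[proj(m,p+Rt@[0,y,z]).round(1).tolist() for y in (17,0,-10,-40,-63)])
x0,y0=200,60
cv2.imwrite('pics/g.png',cv2.resize(im[y0:y0+110,x0:x0+130],None,fx=5,fy=5,interpolation=cv2.INTER_CUBIC))
```

```text
-60 [[258.2, 134.6], [258.2, 128.8], [258.2, 125.3], [258.3, 114.6], [258.4, 106.0]]
-40 [[265.8, 136.7], [265.9, 131.0], [266.0, 127.5], [266.3, 116.8], [266.5, 108.1]]
-20 [[273.5, 139.0], [273.7, 133.2], [273.9, 129.7], [274.4, 118.9], [274.7, 110.3]]
-10 [[277.3, 140.1], [277.7, 134.3], [277.8, 130.8], [278.4, 120.1], [278.9, 111.4]]
10 [[285.2, 142.3], [285.6, 136.6], [285.9, 133.1], [286.7, 122.3], [287.3, 113.6]]
20 [[289.1, 143.5], [289.6, 137.7], [289.9, 134.2], [290.8, 123.4], [291.5, 114.8]]
```

View pics/g.png

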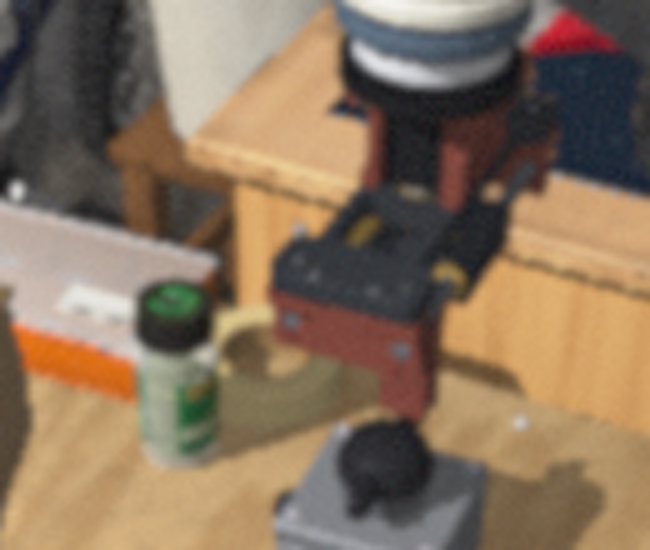

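>>> {"op": "arm_command", "data": {"targets": [[2,25,-2,0],[0,30,0,0],[0,20,0,0],[0,0,0,0]]}}

```text
t: 6.27
ee_pos: [561.4, 2.7, 94.0]
orientation: [-1.184, -1.234, 1.242]
ft_force: [-0.7, 0.2, -0.2]
width: 0.5
```

>>> {"op": "arm_command", "data": {"targets": [[0,0,-3,0],[0,0,-3,0],[0,0,-2,0],[0,0,0,0]]}}

```text
t: 6.6
ee_pos: [573.2, 3.2, 99.0]
orientation: [-1.191, -1.241, 1.238]
ft_force: [-0.7, 0.9, -0.8]
width: 0.1
```

>>> {"op": "arm_command", "data": {"targets": [[0,2,0,0],[1.5,0,-5,0.1],[1.5,0,-5,0.1],[1.5,0,-5,0.1],[0,0,0,0]]}}

```text
t: 7.02
ee_pos: [588.1, 6.8, 96.3]
orientation: [-1.323, -1.015, 1.013]
ft_force: [-0.8, -0.3, 1.0]
width: 0.4
```

>>> {"op": "arm_command", "data": {"targets": [[1.5,0,-5,0.1],[1.5,0,-5,0.1],[1.5,0,-5,0.1],[0,0,0,0]]}}

```text
t: 7.35
ee_pos: [603.3, 5.6, 96.0]
orientation: [-1.424, -0.789, 0.787]
ft_force: [-1.2, 0.3, 1.0]
width: 0.4
```

Run:
```python
from h import *
o=get_obs();Rt=Rm(o['orientation']);q=np.array(o['ee_pos'])-[589,-42,0]
print((Rt.T@q).round(1),np.degrees(np.arctan2(Rt[1,0],Rt[0,0])).round(1),np.round(o['ft_force'],1),o['ee_pos'])
a=get_image('scene')[120:200,230:330];b=get_image('wrist')
cv2.imwrite('pics/c3.png',np.hstack([cv2.resize(a,(380,304),interpolation=cv2.INTER_CUBIC),cv2.resize(b,(405,304))]))
```

```text
[ 48.  -96.   13.1] 57.9 [-1.2  0.3  1. ] [603.3294667    5.61706503  96.04974042]
```

View pics/c3.png

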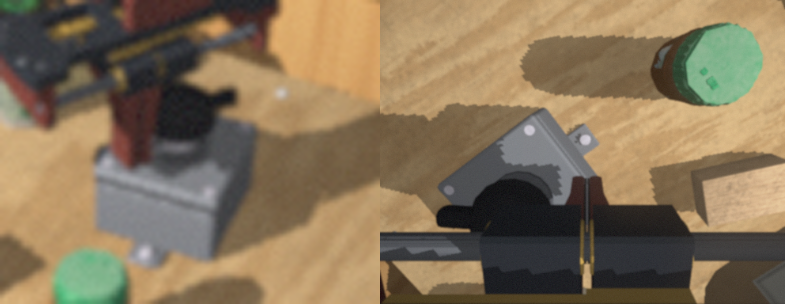

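>>> {"op": "arm_command", "data": {"targets": [[1,0,-3,0.05],[0,0,0,0],[-1,0,4,-0.05],[-1.5,0,5,-0.1],[-1.5,0,5,-0.1],[-1.5,0,5,-0.1],[-1.5,0,5,-0.1],[-1.5,0,5,-0.1],[-1.5,0,5,-0.1],[0,0,10,0],[0,0,10,0],[0,-30,10,0],[0,-30,15,0],[0,-25,0,0],[0,0,0,0]]}}

```text
t: 8.7
ee_pos: [527.5, 5.1, 185.1]
orientation: [-1.196, -1.244, 1.235]
ft_force: [0.5, -0.7, 0.0]
width: 0.2
```

```bash
python3 look.py w4 stop_top stop_ear reset_top jog_top
python3 - <<'E'
from h import *
s=get_image('scene');a=s[120:200,230:330];b=cv2.imread('pics/w4.png')
cv2.imwrite('pics/c4.png',np.hstack([cv2.resize(a,(380,304),interpolation=cv2.INTER_CUBIC),cv2.resize(b,(405,304))]))
E
```

```text
{'t': np.float64(8.7), 'qpos': array([-0.013,  0.353,  1.891, -0.   ,  0.89 , -1.624]), 'ee_pos': array([527.545,   5.115, 185.132]), 'ft_force': array([ 0.549, -0.69 ,  0.02 ]), 'width': np.float64(0.248)}
[[-0.04, 0.007, -0.999], [0.999, -0.0, -0.04], [-0.0, -1.0, -0.007]]
reset_top 0.73 [485.7 119. ] [465.  171.4  66. ]
```

View pics/c4.png

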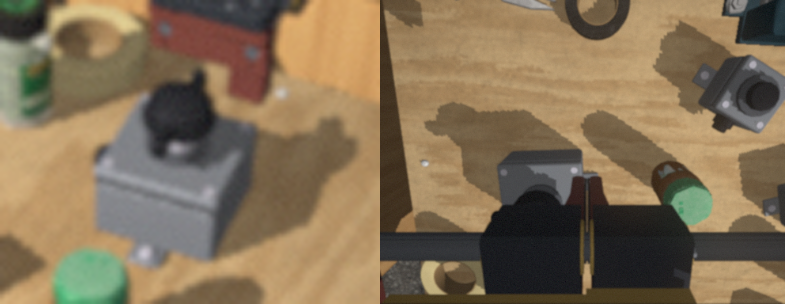

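>>> {"op": "arm_command", "data": {"targets": [[34,0,11,0],[34,0,11,0],[34,0,11,0],[34,0,11,0],[32,20,11,0],[0,30,0,0],[0,30,0,0],[0,13,0,0],[0,0,0,0],[0,0,0,0]]}}

```text
t: 9.83
ee_pos: [463.4, 170.5, 86.5]
orientation: [-1.188, -1.237, 1.242]
ft_force: [0.3, -0.2, 1.4]
width: 0.3
```

```bash
python3 look.py w5 reset_top
python3 - <<'E'
from h import *
m=np.load('pics/w5.npz',allow_pickle=True)['m'].item();o=get_obs()
print(proj(m,[466,170.5,66]),proj(m,np.array(o['ee_pos'])-[0,0,17]))
E
```

```text
{'t': np.float64(9.833), 'qpos': array([ 0.328,  0.483,  2.005, -0.   ,  0.657, -1.284]), 'ee_pos': array([463.431, 170.519,  86.452]), 'ft_force': array([ 0.312, -0.226,  1.421]), 'width': np.float64(0.253)}
[[-0.041, -0.003, -0.999], [0.999, -0.001, -0.041], [-0.001, -1.0, 0.003]]
[262.2484803  245.95419462] [262.75421896 247.7298442 ]
```

View pics/w5.png

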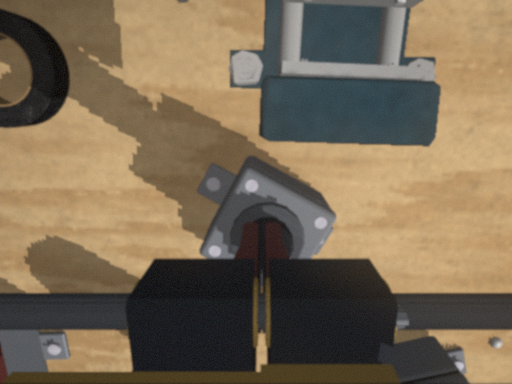

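>>> {"op": "arm_command", "data": {"targets": [[0,2,-2,0],[0,2,0,0],[0,2,0,0],[0,1,0,0],[0,1,0,0],[0,0,0,0]]}}

```text
t: 10.43
ee_pos: [467.1, 170.9, 80.0]
orientation: [-1.19, -1.241, 1.238]
ft_force: [3.2, -0.6, 3.7]
width: 0.3
```

>>> {"op": "arm_command", "data": {"targets": [[0,1,0,0],[0,1,0,0],[0,0,0,0]]}}

```text
t: 10.68
ee_pos: [467.0, 170.9, 77.9]
orientation: [-1.19, -1.241, 1.239]
ft_force: [4.1, -1.2, 4.6]
width: 0.7
```

>>> {"op": "arm_command", "data": {"targets": [[0,1,0,0],[0,1,0,0],[0,0,0,0]]}}

```text
t: 10.93
ee_pos: [467.2, 171.0, 77.0]
orientation: [-1.19, -1.241, 1.238]
ft_force: [0.1, -2.1, 20.2]
width: 0.1
```

>>> {"op": "arm_command", "data": {"targets": [[0,-4,0,0],[0,-6,0,0],[0,-15,0,0],[0,-35,0,0],[0,-40,0,0],[0,-40,0,0],[0,0,-30,0],[0,0,-30,0],[0,0,0,0]]}}

```text
t: 11.68
ee_pos: [530.0, 173.8, 217.0]
orientation: [-1.192, -1.243, 1.236]
ft_force: [0.6, 0.4, 0.4]
width: 0.7
```

```bash
python3 look.py w6 reset_top
python3 - <<'E'
from h import *
s=get_image('scene');a=s[120:280,180:380];b=cv2.imread('pics/w6.png')
cv2.imwrite('pics/c6.png',np.hstack([cv2.resize(a,(400,320),interpolation=cv2.INTER_CUBIC),cv2.resize(b,(400,320))]))
m=camera_model('top');get_image('top')
for n,z in dict(stop_top=108,oil_bottle=0,wood_block=0,tape_roll=0).items():
    for r in tip_of('top',n)[:1]: print(n,r['conf'],atz(m,r['at'],z).round(1))
E
```

```text
{'t': np.float64(11.683), 'qpos': array([ 0.295,  0.352,  1.801, -0.   ,  0.984, -1.316]), 'ee_pos': array([530.041, 173.758, 216.997]), 'ft_force': array([0.601, 0.355, 0.412]), 'width': np.float64(0.687)}
[[-0.041, 0.004, -0.999], [0.999, 0.001, -0.041], [0.001, -1.0, -0.004]]
reset_top 0.74 [264.5 109. ] [467.1 173.5  66. ]
stop_top 0.69 [590.7 -32.9 108. ]
wood_block 0.56 [698.8 116.2   0. ]
```

View pics/c6.png

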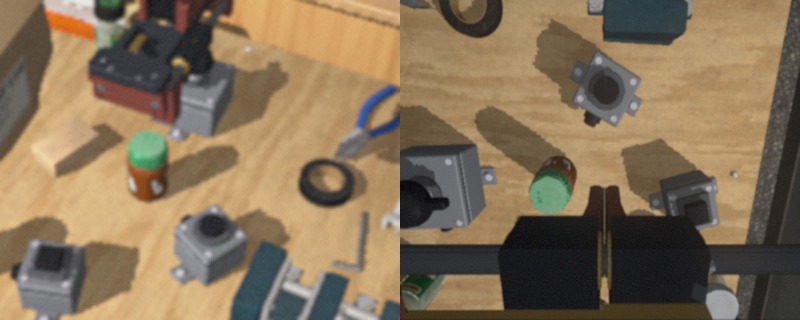

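```bash
python3 -c "
from h import *
print(close_job())"
```

```text
the job is handed in; nothing more can be done
None
```

The emergency stop test is done and the job is handed in, about 12 s into the 48 s allowed. All of it was done with the gripper shut, and nothing was gripped or lifted.

- **Mushroom head:** I pushed it straight down to about 4 N. After I lifted off, the scene picture showed the head lower, so it had latched.
- **Wing:** I pushed it clockwise by about 0.7 to 0.75 rad, worked out from the finger position. The head sprang out. I backed off with the wing, and the picture afterwards showed the head out and the wing at its starting angle.
- **Reset button:** I pressed the round button to its end stop, then released it. Force rose from about 5 N to a brief 20 N at the stop, within the limits but harder than I meant.
- **Other objects:** The robot never went near the square jog button. The last pictures show the bottle, wood block and tape roll where they were.

**Checks that were weak or failed:**
- The last top-camera check did not detect the bottle or tape roll. I judged those two by eye from the pictures.
- That check put the wood block about 8 mm and the head about 9 mm in y from where they should be. The head is on a fixed box, and the same camera was about that far off on it at the start, so I took both as network error.
- The reset button's return was not measured directly. It rests on the spring and the last picture.

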